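Release the seesaw catch and uncover the rose quartz

TASK

The glass cloche is locked to its wooden base by a small seesaw catch that sits somewhere along the brass rail: find it and ease its raised pearl paddle down past the centre, without forcing it, until it snaps over and stays open. Then lift the freed cloche straight off by its knob and set it down gently, upright, in the middle of the cork mat, and let go. Leave the rose quartz sphere on its seat and every other thing on the console as it stands.

Things in the scene. Friction and masses are not known exactly. Their poses are not given: they have to be found in the camera images.
- plinth: Fixed dark wooden base of the cloche, 132 x 132 mm, 40 mm high. Origin: centre of its underside, on the console; x and y along its edges, z up. Along its -y side, 9 to 19 mm up and parallel to x, runs a brass rail over the whole 132 mm; the seesaw catch is fixed on it, its middle anywhere from x = -45 to +45 mm. Where is NOT reported: find it by touch or by eye.
- pivot_line (a point): Where the catch's pivot would be if it stood at mid-rail: plinth frame (0, -72, 32) mm, axes as the plinth's. The pivot axis is parallel to x. The catch's carrier is fixed and does not give: two brass cheeks, 36 mm over all in x, 40 mm high, reaching 7 mm out (-y) from the pivot. Inwards a steel hook lies over the cloche's foot while the catch is shut.
- paddle_line (a point): Where one meets the shut catch's paddle, if it stood at mid-rail: plinth frame (0, -112, 44) mm, axes as the plinth's; the real paddle is 45 mm or less away along x. The pearl-white paddle is 26 mm wide (x), 6 mm thick, and reaches outwards (-y) from the pivot to 52 mm. Here, 40 mm out, nothing but the paddle stands along the whole rail. It does not give sideways.
- rocker (a joint): Angle of the catch (rad). -0.3 shut: paddle slopes up outwards; 40 mm out its underside is 41 and its top 47 mm above the console. +0.3 open: sloping down, top at about 23 mm there, hook clear of the foot. A spring drives it away from the centre (0) to the nearer end, so a paddle let go before the centre jumps back. Pressing it 40 mm out takes about 5 N, less towards the centre.
- cloche: Glass cloche, about 0.5 to 0.8 kg: square brass foot 124 x 124 x 8 mm (open inside), clear dome 88 mm across up to 130 mm, knob on top; 166 mm high. Origin: centre of the foot's underside, z up; at the start on top of the plinth (40 mm above the console), edges parallel to it. It covers the quartz sphere, so it must rise at least 50 mm before it goes sideways.
- cloche_knob (a point): Centre of the cloche's round brass knob, 28 mm diameter, 152 mm above the foot's underside; grasp it here from above, from any side.
- sphere_center (a point): Centre of the rose quartz sphere, 44 mm diameter, loose, resting on its ring seat under the cloche; its top is 86 mm above the console.
- sphere_seat (a point): Where the sphere's centre belongs: fixed to the plinth, 64 mm above the console on the plinth's axis.
- mat: Fixed square cork mat, 180 x 180 x 4 mm, flat on the console, for the cloche. Origin: centre of its underside, z up; its top is 4 mm higher.
- ring_dish: Bystander: loose white ceramic ring dish, 96 mm diameter, 22 mm high. Origin: centre of its underside.
- lighter: Bystander: loose stainless steel lighter with hinged cap, shut, standing, 38 x 13 x 57 mm. Origin: centre of its underside.
- pearl_box: Bystander: loose closed mother-of-pearl box, 88 x 63 x 41 mm. Origin: centre of its underside.
- diffuser: Bystander: loose amber glass scent bottle, 60 mm diameter, 110 mm high. Origin: centre of its underside.
- candle: Bystander: loose candle jar, blue ceramic with brass lid, 74 mm diameter, 85 mm high. Origin: centre of its underside.
- bud_vase: Bystander: loose white bud vase, 72 mm diameter, 105 mm high. Origin: centre of its underside.

How it is judged:
By the outcome, as a careful person would: the job done as asked, in the order asked, and still so for the second after the job is handed in, with the robot touching nothing.
It also fails if it takes over 64 s, if anything falls off the work surface, if the arm or the gripper's body presses on something with over 40 N, if the wrist force passes 120 N, or if a joint passes its speed limit or range.

ROBOT

A 6-joint arm with a two-finger parallel gripper is mounted at the origin on the work surface. World frame = base frame: x ahead of the robot, y to its left, z up, the work surface at z = 0. Lengths are in m, angles in rad, forces in N, time in s.
With the tool pointing down it reaches from about 0.275 to 0.725 m from the base axis. Payload 15.9 kg.
Tool frame: the origin (TCP) lies on the centre line of the jaws, within the pads' length; the fingertips stand 22 mm ahead of it and the grasp point (between the pads) lies 3 mm ahead of it; z points along the fingers, y is the line along which they close (so a half turn about z gives the same grasp; the last joint's range is limited). The gripper opens to 85 mm and grips with 20 to 120 N. Pads are 22 mm wide; open, the fingers measure 114 mm over their backs; the gripper's body (76 mm by 85 mm) begins 54 mm behind the grasp point. The pads swing forward as they close: fully open they stand 13 mm farther back than shut.
Start: joints at [1.126, 0.213, -0.034, 1.323, 0, 1.571], TCP at [0.215, 0.451, 0.231] pointing down, gripper open.
Joint ranges: [-2.98, 2.98], [-0.74, 1.72], [-1.14, 1.35], [-2.1, 2.04], [-1.57, 1.44], [-3.14, 3.14]. Speed limits (rad/s): [1.89, 1.89, 2.39, 2.57, 3.14, 3.14].

INTERFACE

Orientations are given as a 3x3 rotation matrix whose columns are the frame's x, y, z axes.
In Python, from bench import ctrl gives the robot as it stands. The module is installed in compiled form; this text tells all that it offers.
- The arm moves only by the tool arm_command, never from a script. Its argument "steps" is one flat list of numbers, 6 for each row, row after row: the shift along the tool's x, y, z in cm, then the turn, a rotation vector about the tool's x, y, z in degrees. In form: [tx, ty, tz, wx, wy, wz, tx, ty, tz, wx, wy, wz, ...]. A call has 1 to 10 rows; each row shifts and turns the commanded pose from where the row before left it, along the tool's axes as they then stand; what a row does not reach is not made up. A row lasts 1/12 s, in which the tool goes at most 41.7 mm and 7.16 degrees, less where a joint would pass 70% of its speed; a pose out of reach is approached as far as the arm can. A call is refused whole if a number of a shift passes 4.17 or a number of a turn 7.16, either way. A call with a gripper value outside its range is refused whole. "grip" is the closure, from 0 (fully open) to 1 (shut), set as the call begins (left out, the last holds). The fingers move at their own pace and stop on an object; the grip force is fixed at half the most. Time passes only in rows, so rows that do not move let the fingers close. It gives the time, the measured TCP pose, the force, the opening and the grip force at its end, in the units of the state.
- ctrl.read_state(): the state, without advancing time (a new reading comes with each control period).
- ctrl.read_camera(name): name is "scene" or "top" or "wrist"; returns a dict with "image" (420x560x3 uint8, blue, green, red), "depth" (420x560 float32, m along the optical axis (not along the pixel's ray), 0 where there is no reading), "intrinsics" (3x3 intrinsics, pixels), "R" (3x3) and "t" (3): a world point X has camera coordinates R X + t; the wrist camera has in their place "hand_eye" (4x4, takes a point from camera to tool coordinates, whose origin is the TCP and whose axes are the flange's). Camera axes: x right, y down, z forward; pixel columns grow to the right and rows downward; lengths in m; the calibration is good to about 2 mm. A picture is of the moment at which its call begins: read the wrist's pose just before it.
- ctrl.close_job(): hands the job in; it is judged then, once.
Trained networks look in a picture, given as the dict that the camera call returned (one of the last four; its "shot" number tells which), for a name from the list of things; names that differ only in an ending like _2 or _b are one class to them, and where a whole thing is asked for, a point or a joint stands for the part that bears it (a point fixed in the world has none). Each returns a list of dicts, best first, with "p" (0 to 1); they miss things now and then, are a little off and sometimes report something else, mostly with a low value. They report only what shows in the picture. A call takes as long as a camera call.
- ctrl.trace(picture, label): "mask" (420x560 bool, what is visible of it) and "pixel" ([column, row] in pixels, amid what is visible of it).
The state is a dict: "t": time; "q": joint angles; "joint_velocities": joint speeds; "joint_efforts": joint torques, N m; "eef_pos": TCP position; "tcp_rot": TCP orientation; "force": force on the tool from outside, world axes, zero at the start; "wrist_torque": the same for the moment, N m; "opening": opening from 0.0 (shut) to 1.0 (fully open); "finger_force": force on a finger pad.
Only numpy, scipy, OpenCV 4.12 (cv2) and the standard library are available. Lean on these libraries where they do the work, as an engineer would, in place of code of your own. Each camera call takes 0.05 s, during which the arm holds its last target. There are 200 camera calls.

## Working session

There is one attempt and no reset: what is moved stays moved. The work goes in short steps, Python scripts to look and compute and a tool call to move; the robot and the scene stay as the last step left them, time stands still between calls to the robot, and variables do not carry over. Pictures are saved under pics/ and viewed, at most 10 in all, crops included, and the job is handed in when it is done.

Besides the shell and the picture viewer there is one more tool, called after "Call:" as name(argument=value, ...) on one line, values as JSON. arm_command: Moves the arm, as the interface text tells. Its arguments: {"type":"object","properties":{"steps":{"type":"array","items":{"type":"number"}},"grip":{"type":"number"}},"required":["steps"]}

```bash
mkdir -p pics
cat > h.py <<'E'
import numpy as np, cv2
from bench import ctrl
def cloud(p):
    K=np.array(p["intrinsics"]);d=p["depth"];v,u=np.mgrid[:d.shape[0],:d.shape[1]]
    c=np.stack([(u-K[0,2])/K[0,0]*d,(v-K[1,2])/K[1,1]*d,d],-1)
    if "R" in p and p["R"] is not None: return (c-np.array(p["t"]))@np.array(p["R"])
    s=p["state"];H=np.array(p["hand_eye"]);c=c@H[:3,:3].T+H[:3,3]
    return c@np.array(s["tcp_rot"]).T+np.array(s["eef_pos"])
def cam(n):
    s=ctrl.read_state();p=ctrl.read_camera(n)
    if n=="wrist": p["state"]=s
    return p
E
python3 - <<'E'
from h import *
s=ctrl.read_state();print({k:np.round(v,3).tolist() for k,v in s.items()})
p=cam("top");P=cloud(p);cv2.imwrite("pics/top.png",p["image"])
q=cam("scene");Q=cloud(q);cv2.imwrite("pics/scene.png",q["image"])
for nm,pic,C in(("top",p,P),("scene",q,Q)):
  for l in ["plinth","rocker","cloche","cloche_knob","mat","ring_dish","lighter","pearl_box","diffuser","candle","bud_vase"]:
    r=ctrl.trace(pic,l)
    if r:
        m=r[0]["mask"]&(pic["depth"]>0);X=C[m]
        print(nm,l,round(r[0]["p"],2),np.round(r[0]["pixel"]),m.sum(),np.round(np.median(X,0),3),np.round(np.percentile(X,2,0),3),np.round(np.percentile(X,98,0),3))
E
```

```text
{'t': 0.0, 'q': [1.126, 0.213, -0.035, 1.323, -0.0, 1.571], 'joint_velocities': [0.0, -0.002, -0.001, -0.001, -0.0, 0.001], 'joint_efforts': [0.002, -68.616, 48.712, 0.018, 0.0, 0.0], 'eef_pos': [0.215, 0.451, 0.23], 'tcp_rot': [[-0.903, 0.43, -0.0], [0.43, 0.903, -0.001], [-0.0, -0.001, -1.0]], 'force': [-0.31, 0.061, -0.014], 'wrist_torque': [0.001, 0.002, 0.005], 'finger_force': 0.0, 'opening': 1.002}
top plinth 0.79 [236. 260.] 149 [0.493 0.142 0.021] [0.444 0.136 0.013] [0.573 0.232 0.042]
top rocker 0.71 [242. 239.] 239 [0.549 0.123 0.046] [0.536 0.089 0.034] [0.561 0.154 0.057]
top cloche 0.8 [212. 256.] 2104 [0.505 0.195 0.085] [0.451 0.149 0.042] [0.57  0.268 0.203]
top cloche_knob 0.64 [208. 256.] 2118 [0.504 0.195 0.081] [0.45  0.149 0.041] [0.57  0.269 0.203]
top mat 0.64 [334. 253.] 4030 [ 0.511 -0.13   0.004] [ 0.426 -0.216 -0.   ] [ 0.599 -0.044  0.008]
top ring_dish 0.68 [273. 164.] 845 [0.778 0.035 0.008] [ 0.732 -0.006  0.001] [0.818 0.078 0.024]
top lighter 0.44 [288. 193.] 80 [ 0.675 -0.012  0.055] [ 0.662 -0.02   0.008] [ 0.696 -0.006  0.061]
top pearl_box 0.86 [
[... 759 characters left out ...]
 mat 0.76 [290. 228.] 1360 [ 0.52  -0.125  0.005] [ 0.43  -0.219 -0.   ] [ 0.603 -0.041  0.01 ]
scene ring_dish 0.66 [246. 270.] 477 [0.772 0.024 0.011] [ 0.733 -0.009  0.001] [0.82  0.079 0.025]
scene lighter 0.72 [266. 248.] 173 [ 0.688 -0.008  0.034] [ 0.667 -0.018  0.003] [ 0.704 -0.002  0.06 ]
scene pearl_box 0.82 [239. 191.] 353 [ 0.587 -0.412  0.035] [ 0.539 -0.462  0.001] [ 0.62  -0.394  0.046]
scene diffuser 0.75 [319. 314.] 678 [0.711 0.344 0.064] [0.679 0.316 0.007] [0.73  0.358 0.112]
scene candle 0.74 [216. 224.] 593 [ 0.783 -0.188  0.062] [ 0.744 -0.242  0.003] [ 0.81  -0.174  0.089]
scene bud_vase 0.65 [410. 306.] 635 [0.483 0.461 0.056] [0.453 0.428 0.011] [0.503 0.481 0.107]
```

View pics/top.png

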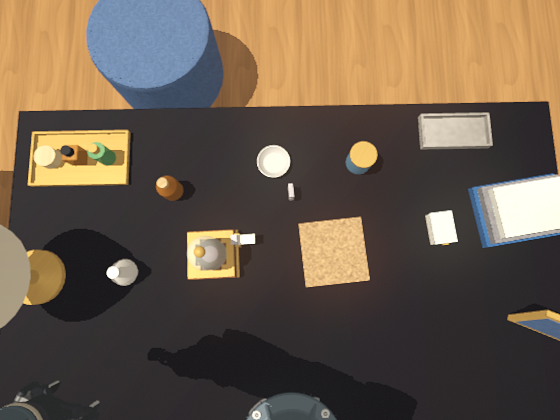

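View pics/scene.png

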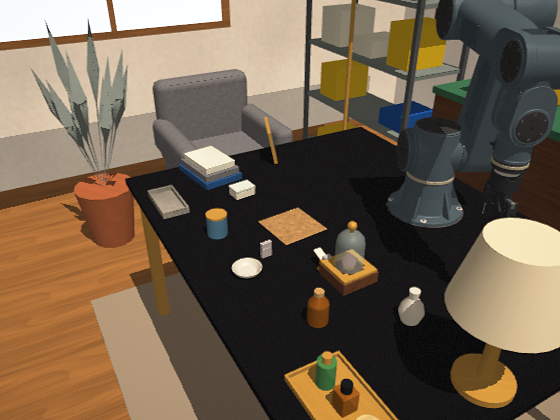

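The top view shows the cloche at (212,256), the pearl paddle to its right at (242,239), i.e. towards world -y, and the mat at (334,253). The scene view agrees. Next I fit the poses.

Run:
```python
from h import *
p=cam("top");P=cloud(p)
def rect(X): 
    r=cv2.minAreaRect((X[:,:2]*1000).astype(np.float32));return np.round(r[0]),np.round(r[1]),round(r[2],1)
V=(p["depth"]>0)
m=V&(abs(P[...,2]-.048)<.004)&(abs(P[...,0]-.51)<.09)&(abs(P[...,1]-.21)<.067);print("foot",rect(P[m]))
m=ctrl.trace(p,"mat")[0]["mask"]&V;m=cv2.erode(m.astype(np.uint8),np.ones((2,2)))>0;print("mat",rect(P[m]))
m=V&(P[...,2]>.185)&(abs(P[...,0]-.51)<.06)&(abs(P[...,1]-.21)<.06);print("knob",P[m].mean(0),m.sum())
m=ctrl.trace(p,"rocker")[0]["mask"]&V;print("rocker",rect(P[m]));m&=P[...,1]<.118;print(rect(P[m]),P[m].mean(0))
```

```text
foot (array([510., 207.]), array([125., 129.]), 0.9)
mat (array([ 511., -131.]), array([182., 181.]), 5.0)
knob [0.50964147 0.20821218 0.20088743] 116
rocker (array([549., 122.]), array([28., 66.]), 5.7)
(array([550., 104.]), array([25., 29.]), 4.0) [0.54937295 0.10372983 0.04573309]
```

Call:
arm_command(steps=[0, 0, -2, 0, 0, -6.4, 0, 0, -2, 0, 0, -6.4, 0, 0, -2, 0, 0, -6.4, 0, 0, -2, 0, 0, -6.3, -2.1, -2.2, 0, 0, 0, 0, -2.1, -2.2, 0, 0, 0, 0, -2.1, -2.2, 0, 0, 0, 0, -2.1, -2.2, 0, 0, 0, 0, -2.1, -2.2, 0, 0, 0, 0, -2.1, -2.2, 0, 0, 0, 0], grip=1)

```text
t: 2.18
eef_pos: [0.3419, 0.3182, 0.3108]
tcp_rot: [[-1.0, -0.0, 0.0], [-0.0, 1.0, 0.0], [-0.0, 0.0, -1.0]]
force: [0.5, 0.6, -0.7]
opening: 0.001
finger_force: 0.0
```

Call:
arm_command(steps=[-2.1, -2.2, 0, 0, 0, 0, -2.1, -2.2, 0, 0, 0, 0, -2.1, -2.2, 0, 0, 0, 0, -2.1, -2.2, 0, 0, 0, 0, -2.1, -2.2, 0, 0, 0, 0, -2.1, -2.2, 0, 0, 0, 0, -2.1, -2.2, 0, 0, 0, 0, -1.4, -2.2, 0, 0, 0, 0, 0, -1.5, 1, 0, 0, 0, 0, 0, 0, 0, 0, 0])

```text
t: 3.02
eef_pos: [0.5025, 0.1259, 0.2993]
tcp_rot: [[-1.0, 0.003, -0.002], [0.003, 1.0, -0.001], [0.002, -0.001, -1.0]]
force: [-0.8, -1.3, -0.9]
opening: -0.003
finger_force: 0.0
```

```bash
cat > w.py <<'E'
from h import *
import sys
p=cam("wrist");s=p["state"];P=cloud(p);cv2.imwrite(f"pics/{sys.argv[1]}.png",p["image"])
print("tcp",np.round(s["eef_pos"],4),np.round(s["tcp_rot"],3).tolist(),"F",np.round(s["force"],2),s["t"],np.round(s["q"],2))
V=p["depth"]>0
def rect(X): 
    r=cv2.minAreaRect((X[:,:2]*1000).astype(np.float32));return np.round(r[0],1),np.round(r[1],1),round(r[2],1)
for l in ["rocker","cloche_knob","plinth","cloche"]:
    for r in ctrl.trace(p,l)[:1]:
        m=r["mask"]&V;X=P[m];print(l,round(r["p"],2),np.round(r["pixel"]),m.sum(),rect(X),np.round(np.percentile(X,[2,50,98],0),3).tolist())
E
python3 w.py w1
```

```text
tcp [0.5025 0.1259 0.2993] [[-1.0, 0.003, -0.002], [0.003, 1.0, -0.001], [0.002, -0.001, -1.0]] F [-0.81 -1.26 -0.92] 3.0167 [ 0.25  0.25  0.19  1.51 -0.    0.25]
rocker 0.92 [275. 216.] 1358 (array([557.1, 117.6]), array([42.8, 71.7]), 5.4) [[0.537, 0.089, 0.0], [0.549, 0.121, 0.045], [0.563, 0.151, 0.055]]
cloche_knob 0.65 [359. 184.] 14181 (array([530.6, 227.7]), array([163.3, 161.6]), 1.8) [[0.452, 0.149, 0.046], [0.494, 0.195, 0.146], [0.565, 0.262, 0.204]]
plinth 0.7 [294. 136.] 1607 (array([511.8, 204. ]), array([132.1, 135.4]), 1.8) [[0.444, 0.136, 0.008], [0.463, 0.147, 0.038], [0.573, 0.264, 0.041]]
cloche 0.68 [300. 128.] 1774 (array([483.7, 171.5]), array([103.3, 196.6]), 48.6) [[0.444, 0.135, -0.0], [0.458, 0.149, 0.038], [0.574, 0.265, 0.048]]
```

View pics/w1.png

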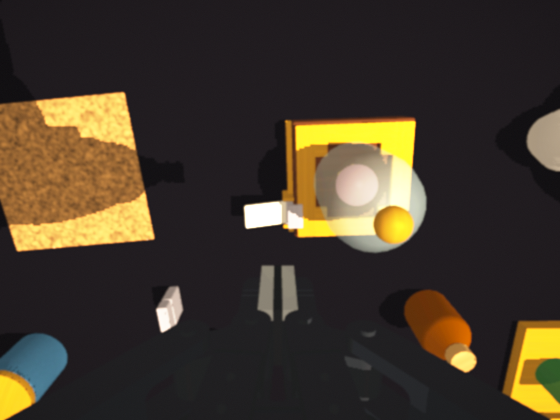

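The wrist view shows the paddle at (265,215) and the knob at (394,225). That puts the paddle centre at about (0.5495, 0.10), on the fit with the plinth dimensions. I move over it and descend.

Call:
arm_command(steps=[-1.6, -1, 1, 0, 0, 0, -1.6, -1, 2, 0, 0, 0, -1.5, -0.9, 3, 0, 0, 0, 0, 0, 3, 0, 0, 0, 0, 0, 3, 0, 0, 0, 0, 0, 3, 0, 0, 0, 0, 0, 3, 0, 0, 0, 0, 0, 2, 0, 0, 0, 0, 0, 0.8, 0, 0, 0, 0, 0, 0, 0, 0, 0])

```text
t: 4.1
eef_pos: [0.5482, 0.1, 0.0915]
tcp_rot: [[-1.0, -0.001, -0.002], [-0.001, 1.0, -0.0], [0.002, -0.0, -1.0]]
force: [-0.3, -0.7, 0.2]
opening: 0.005
finger_force: 0.0
```

```bash
python3 w.py w2
```

```text
tcp [0.5482 0.1    0.0915] [[-1.0, -0.001, -0.002], [-0.001, 1.0, -0.0], [0.002, -0.0, -1.0]] F [-0.29 -0.68  0.22] 4.1 [ 0.18  0.39 -0.14  1.03  0.    0.18]
rocker 0.67 [320. 245.] 5367 (array([549.8, 121.6]), array([28.2, 67.7]), 0.9) [[0.537, 0.089, 0.036], [0.548, 0.124, 0.046], [0.562, 0.152, 0.055]]
cloche_knob 0.61 [474. 180.] 47418 (array([512.1, 191.5]), array([125.2,  91. ]), 2.0) [[0.453, 0.147, 0.046], [0.499, 0.169, 0.086], [0.569, 0.223, 0.15]]
plinth 0.76 [358. 112.] 6570 (array([491.2, 168.2]), array([103.3, 192.2]), 56.6) [[0.446, 0.135, 0.01], [0.477, 0.143, 0.037], [0.552, 0.231, 0.041]]
cloche 0.81 [477. 180.] 47540 (array([550.5, 203. ]), array([220.3, 117.8]), 14.6) [[0.453, 0.147, 0.046], [0.499, 0.169, 0.086], [0.569, 0.223, 0.15]]
```

View pics/w2.png

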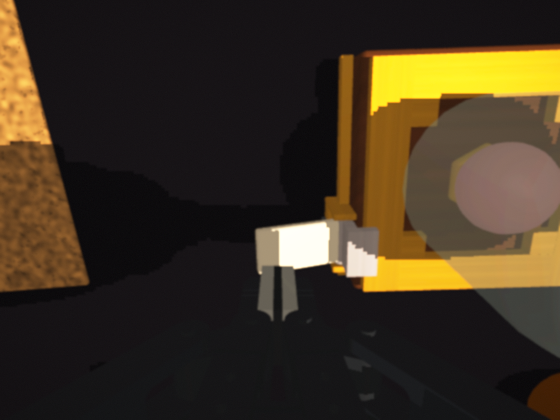

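The fingertips at (278,275) sit over the paddle, which ends at (257,250). I shift 3 mm outwards and lower slowly, watching the force.

Call:
arm_command(steps=[-0.1, -0.3, 0.6, 0, 0, 0, 0, 0, 0.6, 0, 0, 0, 0, 0, 0.4, 0, 0, 0, 0, 0, 0.2, 0, 0, 0, 0, 0, 0.2, 0, 0, 0, 0, 0, 0.2, 0, 0, 0, 0, 0, 0.1, 0, 0, 0, 0, 0, 0.1, 0, 0, 0, 0, 0, 0, 0, 0, 0])

```text
t: 5.1
eef_pos: [0.5502, 0.0964, 0.0686]
tcp_rot: [[-1.0, -0.0, -0.0], [-0.0, 1.0, -0.0], [0.0, -0.0, -1.0]]
force: [0.2, 0.4, -0.3]
opening: 0.004
finger_force: 0.0
```

Call:
arm_command(steps=[0, 0, 0.1, 0, 0, 0, 0, 0, 0.1, 0, 0, 0, 0, 0, 0.1, 0, 0, 0, 0, 0, 0.1, 0, 0, 0, 0, 0, 0.1, 0, 0, 0, 0, 0, 0.1, 0, 0, 0, 0, 0, 0, 0, 0, 0])

```text
t: 5.68
eef_pos: [0.5501, 0.0964, 0.0625]
tcp_rot: [[-1.0, -0.0, -0.0], [-0.0, 1.0, -0.0], [0.0, -0.0, -1.0]]
force: [-1.0, 0.1, -0.6]
opening: 0.003
finger_force: 0.0
```

```bash
python3 w.py w3
```

```text
tcp [0.5501 0.0964 0.0625] [[-1.0, -0.0, -0.0], [-0.0, 1.0, -0.0], [0.0, -0.0, -1.0]] F [-0.99  0.1  -0.63] 5.6833 [ 0.17  0.42 -0.19  0.97 -0.    0.17]
rocker 0.82 [347. 264.] 6426 (array([560.2, 120.4]), array([70.3, 55.4]), 82.9) [[0.537, 0.091, 0.036], [0.546, 0.13, 0.045], [0.562, 0.152, 0.055]]
cloche_knob 0.74 [479. 182.] 46187 (array([537.9, 188.2]), array([189.7,  97.3]), 16.4) [[0.453, 0.146, 0.044], [0.5, 0.167, 0.049], [0.571, 0.203, 0.121]]
plinth 0.74 [376. 121.] 8478 (array([509.4, 175.3]), array([136. ,  78.7]), 1.7) [[0.447, 0.135, 0.012], [0.482, 0.142, 0.035], [0.539, 0.2, 0.041]]
cloche 0.71 [477. 181.] 46128 (array([551. , 193.5]), array([221.1, 101.5]), 22.4) [[0.453, 0.146, 0.044], [0.5, 0.167, 0.049], [0.571, 0.203, 0.121]]
```

View pics/w3.png

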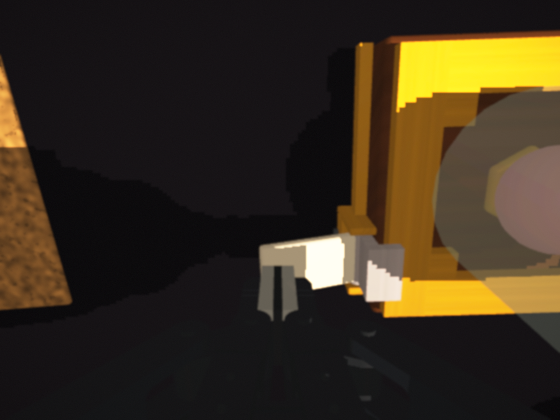

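Run:
```python
from h import *
p=cam("wrist");P=cloud(p);V=p["depth"]>0
for y in np.arange(.08,.16,.005):
    m=V&(abs(P[...,1]-y)<.0025)&(P[...,0]>.534)&(P[...,0]<.566)&(P[...,2]>.02)&(P[...,2]<.1)
    X=P[m]; print(round(y,3),m.sum(),[(round(x,3),np.round(np.median(X[abs(X[:,0]-x)<.002,2]),3)) for x in np.arange(.536,.566,.004) if (abs(X[:,0]-x)<.002).any()])
for r in range(255,325,8): print(r,np.round(P[r,268],3),np.round(P[r,290],3))
```

```text
0.08 11 [(np.float64(0.544), np.float64(0.086))]
0.085 432 [(np.float64(0.544), np.float64(0.084))]
0.09 740 [(np.float64(0.54), np.float64(0.082)), (np.float64(0.544), np.float64(0.073)), (np.float64(0.548), np.float64(0.049)), (np.float64(0.552), np.float64(0.048))]
0.095 875 [(np.float64(0.536), np.float64(0.046)), (np.float64(0.54), np.float64(0.084)), (np.float64(0.544), np.float64(0.048)), (np.float64(0.548), np.float64(0.049)), (np.float64(0.552), np.float64(0.1)), (np.float64(0.556), np.float64(0.1)), (np.float64(0.56), np.float64(0.1))]
0.1 855 [(np.float64(0.536), np.float64(0.044)), (np.float64(0.54), np.float64(0.083)), (np.float64(0.544), np.float64(0.047)), (np.float64(0.548), np.float64(0.047))]
0.105 743 [(np.float64(0.536), np.float64(0.042)), (np.float64(0.54), np.float64(0.045)), (np.float64(0.544), np.float64(0.081)), (np.float64(0.548), np.float64(0.045)), (np.float64(0.552), np.float64(0.045)), (np.float64(0.556), np.float64(0.045))]
0.11 583 [(np.float64(0.536), np.float64(0.042)), (np.float64(0.54), np.float64(0.043)), (np.float64(0.544), np.float64(0.08)), (n
[... 2800 characters left out ...]
.536), np.float64(0.048)), (np.float64(0.54), np.float64(0.048)), (np.float64(0.544), np.float64(0.048)), (np.float64(0.548), np.float64(0.048)), (np.float64(0.552), np.float64(0.048)), (np.float64(0.556), np.float64(0.048)), (np.float64(0.56), np.float64(0.048)), (np.float64(0.564), np.float64(0.048))]
255 [0.542 0.092 0.05 ] [0.544 0.102 0.046]
263 [0.546 0.091 0.05 ] [0.548 0.102 0.046]
271 [0.539 0.092 0.073] [0.539 0.101 0.072]
279 [0.539 0.092 0.079] [0.54  0.101 0.078]
287 [0.539 0.092 0.086] [0.539 0.101 0.085]
295 [0.539 0.093 0.092] [0.539 0.1   0.092]
303 [0.539 0.093 0.097] [0.539 0.1   0.097]
311 [0.539 0.093 0.101] [0.539 0.1   0.101]
319 [0.538 0.093 0.108] [0.538 0.1   0.108]
```

The fingertips show at about z 0.07, higher than computed, and the paddle still slopes up untouched with no force. I continue down by touch in small steps.

Call:
arm_command(steps=[0, 0, 0.1, 0, 0, 0, 0, 0, 0.1, 0, 0, 0, 0, 0, 0.1, 0, 0, 0, 0, 0, 0.1, 0, 0, 0, 0, 0, 0, 0, 0, 0])

```text
t: 6.4
eef_pos: [0.5501, 0.0964, 0.0584]
tcp_rot: [[-1.0, -0.0, -0.0], [-0.0, 1.0, -0.0], [0.0, -0.0, -1.0]]
force: [-0.2, -0.8, -0.2]
opening: -0.002
finger_force: 0.0
```

Call:
arm_command(steps=[0, 0, 0.1, 0, 0, 0, 0, 0, 0.1, 0, 0, 0, 0, 0, 0.1, 0, 0, 0, 0, 0, 0, 0, 0, 0])

```text
t: 6.73
eef_pos: [0.5501, 0.0964, 0.0555]
tcp_rot: [[-1.0, -0.0, -0.0], [-0.0, 1.0, -0.0], [0.0, -0.0, -1.0]]
force: [0.3, 0.2, -0.1]
opening: -0.004
finger_force: 0.0
```

```bash
cat > prof.py <<'E'
from h import *
p=cam("wrist");P=cloud(p);V=p["depth"]>0;s=p["state"];print(np.round(s["eef_pos"],4),np.round(s["force"],2),np.round(s["wrist_torque"],3))
for y in np.arange(.08,.155,.005):
    m=V&(abs(P[...,1]-y)<.0025)&(P[...,0]>.540)&(P[...,0]<.56)&(P[...,2]>.005)&(P[...,2]<.065)
    if m.any(): print(round(y,3),m.sum(),np.round(np.median(P[m][:,2]),4))
f=V&(abs(P[...,1]-.0965)<.02)&(P[...,0]>.53)&(P[...,0]<.543);
for c in (264,268,272,288,292): 
    k=[r for r in range(230,330) if f[r,c] and P[r,c,2]>.055]; print(c,k[:1],np.round(P[k[0],c],3) if k else "")
E
python3 prof.py
```

```text
[0.5501 0.0964 0.0555] [ 0.32  0.17 -0.05] [0.015 0.003 0.002]
0.085 40 0.0631
0.09 116 0.0492
0.095 109 0.0481
0.1 117 0.0465
0.105 254 0.0452
0.11 294 0.0434
0.115 392 0.0419
0.12 378 0.0404
0.125 377 0.0388
0.13 447 0.0371
0.135 797 0.0397
0.14 461 0.0545
0.145 480 0.0544
0.15 463 0.0543
264 [266] [0.539 0.09  0.06 ]
268 [266] [0.539 0.092 0.061]
272 [266] [0.539 0.094 0.061]
288 [266] [0.539 0.1   0.059]
292 [266] [0.539 0.102 0.06 ]
```

Call:
arm_command(steps=[0, 0, 0.2, 0, 0, 0, 0, 0, 0.2, 0, 0, 0, 0, 0, 0.1, 0, 0, 0, 0, 0, 0.1, 0, 0, 0, 0, 0, 0, 0, 0, 0])

```text
t: 7.2
eef_pos: [0.5502, 0.0964, 0.0496]
tcp_rot: [[-1.0, -0.0, -0.0], [-0.0, 1.0, -0.0], [0.0, -0.0, -1.0]]
force: [-0.8, -0.4, 1.9]
opening: 0.0
finger_force: 1.1
```

Call:
arm_command(steps=[0, 0, 0.1, 0, 0, 0, 0, 0, 0.1, 0, 0, 0, 0, 0, 0.1, 0, 0, 0, 0, 0, 0.1, 0, 0, 0, 0, 0, 0, 0, 0, 0])

```text
t: 7.62
eef_pos: [0.5504, 0.0964, 0.0456]
tcp_rot: [[-1.0, -0.0, 0.0], [-0.0, 1.0, -0.0], [-0.0, -0.0, -1.0]]
force: [0.4, -1.8, 3.0]
opening: 0.002
finger_force: 1.5
```

```bash
python3 prof.py
```

```text
[0.5504 0.0964 0.0456] [ 0.41 -1.79  2.97] [-0.289 -0.174  0.09 ]
0.08 7 0.0616
0.085 211 0.0585
0.09 123 0.0465
0.095 47 0.0443
0.1 56 0.0433
0.105 362 0.0522
0.11 320 0.0412
0.115 428 0.0401
0.12 415 0.0389
0.125 416 0.0377
0.13 478 0.0364
0.135 951 0.0433
0.14 537 0.0547
0.145 566 0.055
0.15 368 0.0553
264 [272] [0.539 0.09  0.056]
268 [271] [0.539 0.092 0.055]
272 [271] [0.539 0.094 0.055]
288 [271] [0.539 0.1   0.055]
292 [271] [0.539 0.102 0.056]
```

In contact now: 3 N, and the paddle is turning. I keep easing down.

Call:
arm_command(steps=[0, 0, 0.1, 0, 0, 0, 0, 0, 0.1, 0, 0, 0, 0, 0, 0.1, 0, 0, 0, 0, 0, 0.1, 0, 0, 0, 0, 0, 0.1, 0, 0, 0, 0, 0, 0, 0, 0, 0])

```text
t: 8.17
eef_pos: [0.55, 0.0964, 0.0404]
tcp_rot: [[-1.0, -0.0, -0.0], [-0.0, 1.0, 0.0], [0.0, 0.0, -1.0]]
force: [0.9, -0.5, 1.8]
opening: -0.0
finger_force: 0.8
```

Call:
arm_command(steps=[0, 0, 0.1, 0, 0, 0, 0, 0, 0.1, 0, 0, 0, 0, 0, 0.1, 0, 0, 0, 0, 0, 0.1, 0, 0, 0, 0, 0, 0, 0, 0, 0])

```text
t: 8.58
eef_pos: [0.55, 0.0965, 0.0364]
tcp_rot: [[-1.0, -0.0, -0.0], [-0.0, 1.0, 0.0], [0.0, 0.0, -1.0]]
force: [0.4, -0.5, -0.6]
opening: -0.001
finger_force: 0.2
```

```bash
python3 prof.py
```

```text
[0.55   0.0965 0.0364] [ 0.42 -0.46 -0.61] [-0.011  0.03   0.008]
0.08 8 0.0573
0.085 413 0.0539
0.09 171 0.0482
0.095 27 0.0361
0.1 23 0.0359
0.105 488 0.0507
0.11 366 0.0363
0.115 461 0.0356
0.12 460 0.0354
0.125 462 0.0352
0.13 721 0.0352
0.135 842 0.0541
0.14 620 0.0559
0.145 606 0.0569
0.15 254 0.0478
264 [283] [0.538 0.091 0.057]
268 [282] [0.538 0.092 0.056]
272 [282] [0.539 0.094 0.055]
288 [282] [0.539 0.1   0.055]
292 [283] [0.539 0.101 0.055]
```

Nearly at the centre (top about 0.036). A few more millimetres down.

Call:
arm_command(steps=[0, 0, 0.1, 0, 0, 0, 0, 0, 0.1, 0, 0, 0, 0, 0, 0.1, 0, 0, 0, 0, 0, 0.1, 0, 0, 0, 0, 0, 0, 0, 0, 0])

```text
t: 9.05
eef_pos: [0.5501, 0.0964, 0.0324]
tcp_rot: [[-1.0, -0.0, -0.0], [-0.0, 1.0, -0.0], [0.0, -0.0, -1.0]]
force: [0.2, 0.4, -0.5]
opening: -0.001
finger_force: 0.0
```

```bash
python3 prof.py
```

```text
[0.5501 0.0964 0.0324] [ 0.16  0.38 -0.55] [ 0.003  0.009 -0.017]
0.08 15 0.0565
0.085 431 0.0531
0.09 287 0.0209
0.095 129 0.0215
0.1 122 0.0231
0.105 606 0.0462
0.11 439 0.0269
0.115 455 0.0277
0.12 480 0.0293
0.125 885 0.032
0.13 665 0.0535
0.135 532 0.0573
0.14 215 0.0554
0.145 452 0.0395
0.15 778 0.0474
264 [288] [0.539 0.091 0.056]
268 [287] [0.539 0.092 0.055]
272 [288] [0.539 0.094 0.056]
288 [288] [0.539 0.1   0.056]
292 [287] [0.539 0.101 0.055]
```

The catch snapped open (slope +0.3) and the fingers are free. I rise, open and move over the knob.

Call:
arm_command(steps=[0, 0, -1, 0, 0, 0, 0, 0, -3, 0, 0, 0, 0, 0, -4, 0, 0, 0, 0, 0, -4, 0, 0, 0, 0, 0, -4, 0, 0, 0, 0, 0, -4, 0, 0, 0, 0, 0, -3.5, 0, 0, 0, 0, 0, -2.5, 0, 0, 0, 0, 0, -1, 0, 0, 0, 0, 0, 0, 0, 0, 0])

```text
t: 9.93
eef_pos: [0.551, 0.0965, 0.3062]
tcp_rot: [[-1.0, -0.0, 0.005], [-0.0, 1.0, 0.001], [-0.005, 0.001, -1.0]]
force: [0.1, -0.0, -0.5]
opening: -0.001
finger_force: 0.0
```

Call:
arm_command(steps=[1, 2.5, 0, 0, 0, 0, 1, 3, 0, 0, 0, 0, 1, 3, 0, 0, 0, 0, 1, 2, 0, 0, 0, 0, 0, 0.7, 0, 0, 0, 0, 0, 0, 0, 0, 0, 0, 0, 0, 0, 0, 0, 0], grip=0)

```text
t: 10.52
eef_pos: [0.5101, 0.208, 0.3022]
tcp_rot: [[-1.0, -0.001, -0.001], [-0.001, 1.0, -0.001], [0.001, -0.001, -1.0]]
force: [-0.4, -0.4, -0.1]
opening: 0.973
finger_force: 0.0
```

```bash
cat > knob.py <<'E'
from h import *
import sys
p=cam("wrist");P=cloud(p);V=p["depth"]>0;s=p["state"];print(np.round(s["eef_pos"],4),np.round(s["force"],2),s["opening"],s["t"])
cv2.imwrite(f"pics/{sys.argv[1]}.png",p["image"])
b=p["image"].astype(int)
m=V&(P[...,2]>.17)&(P[...,2]<.215)&(abs(P[...,0]-.51)<.03)&(abs(P[...,1]-.21)<.03)&(b[...,0]<80)
X=P[m];print("knob",m.sum(),np.round(np.percentile(X,[2,50,98],0),4).tolist())
if len(X)>20:
    A=np.c_[2*X,np.ones(len(X))];c=np.linalg.lstsq(A,(X**2).sum(1),rcond=None)[0];print("sphere",c[:3],np.sqrt(c[3]+(c[:3]**2).sum()))
T=(P-np.array(s["eef_pos"]))@np.array(s["tcp_rot"]) # tool coords
for sg in(-1,1):
    f=V&(abs(T[...,0])<.02)&(T[...,1]*sg>.03)&(T[...,1]*sg<.065)&(T[...,2]>-.06)&(T[...,2]<.03)
    if f.any(): print("finger",sg,f.sum(),np.round(np.percentile(T[f],[0,2,50,98,100],0),4).tolist())
E
python3 knob.py w4
```

```text
[0.5101 0.208  0.3022] [-0.43 -0.36 -0.07] 0.9729185098808508 10.5167
knob 1053 [[0.4986, 0.1965, 0.1942], [0.5083, 0.2078, 0.202], [0.5211, 0.2197, 0.2061]]
sphere [0.51138014 0.2083567  0.19253901] 0.013331074547846563
finger -1 4865 [[-0.0114, -0.065, -0.06], [-0.0092, -0.062, -0.0596], [0.0076, -0.0436, -0.0404], [0.0137, -0.0418, -0.0156], [0.015, -0.0401, -0.0122]]
finger 1 4939 [[-0.0112, 0.0395, -0.06], [-0.0093, 0.0408, -0.0596], [0.0076, 0.0428, -0.0406], [0.0135, 0.0616, -0.0154], [0.0146, 0.0649, -0.012]]
```

View pics/w4.png

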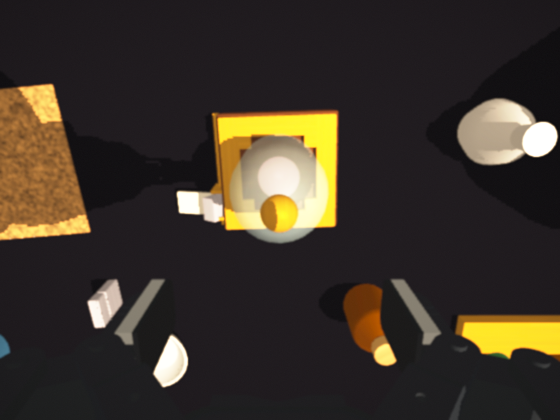

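Knob at (280,213), fitted centre (0.5114, 0.2084, 0.1925), as expected. The fingertips measure level with the TCP when shut (−12 mm when open), so I grasp with the TCP at z 0.174.

Call:
arm_command(steps=[-0.1, 0, 1.5, 0, 0, 0, 0, 0, 2.5, 0, 0, 0, 0, 0, 2.5, 0, 0, 0, 0, 0, 2.5, 0, 0, 0, 0, 0, 2, 0, 0, 0, 0, 0, 1.2, 0, 0, 0, 0, 0, 0.6, 0, 0, 0, 0, 0, 0, 0, 0, 0], grip=0)

```text
t: 11.23
eef_pos: [0.5109, 0.2072, 0.1736]
tcp_rot: [[-1.0, 0.001, -0.002], [0.001, 1.0, -0.001], [0.002, -0.001, -1.0]]
force: [0.4, -0.1, -0.3]
opening: 0.995
finger_force: 0.0
```

```bash
python3 knob.py w5
```

```text
[0.5109 0.2072 0.1736] [ 0.41 -0.13 -0.34] 0.9946684992462473 11.2333
knob 4123 [[0.498, 0.1965, 0.19], [0.506, 0.2083, 0.2014], [0.5192, 0.2201, 0.2058]]
sphere [0.51187585 0.20847506 0.1910568 ] 0.014473066271624688
finger -1 5587 [[-0.0199, -0.065, -0.06], [-0.0106, -0.0616, -0.0596], [0.0074, -0.0435, -0.037], [0.0149, -0.031, 0.0232], [0.0199, -0.03, 0.0297]]
finger 1 5906 [[-0.02, 0.03, -0.06], [-0.0117, 0.0309, -0.0594], [0.0073, 0.0424, -0.0357], [0.0162, 0.0608, 0.023], [0.02, 0.065, 0.0299]]
```

View pics/w5.png

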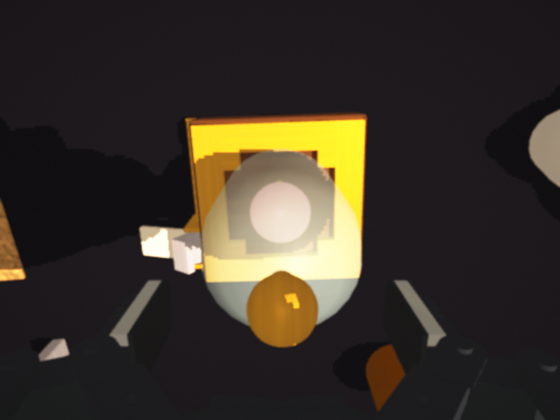

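The knob at (282,310) is centred between the pads, and the catch at (165,245) is still open. I nudge 1 mm and close.

Call:
arm_command(steps=[-0.1, 0.1, 0, 0, 0, 0, 0, 0, 0, 0, 0, 0, 0, 0, 0, 0, 0, 0, 0, 0, 0, 0, 0, 0, 0, 0, 0, 0, 0, 0, 0, 0, 0, 0, 0, 0, 0, 0, 0, 0, 0, 0, 0, 0, 0, 0, 0, 0, 0, 0, 0, 0, 0, 0, 0, 0, 0, 0, 0, 0], grip=1)

```text
t: 12.12
eef_pos: [0.5124, 0.2092, 0.1752]
tcp_rot: [[-1.0, -0.0, 0.001], [-0.0, 1.0, -0.0], [-0.001, -0.0, -1.0]]
force: [-1.2, -3.8, 5.6]
opening: 0.295
finger_force: 58.7
```

Call:
arm_command(steps=[0, 0, -0.2, 0, 0, 0, 0, 0, -0.2, 0, 0, 0, 0, 0, -0.2, 0, 0, 0, 0, 0, -0.2, 0, 0, 0, 0, 0, -0.2, 0, 0, 0, 0, 0, 0, 0, 0, 0])

```text
t: 12.62
eef_pos: [0.5123, 0.2095, 0.185]
tcp_rot: [[-1.0, -0.0, 0.0], [-0.0, 1.0, 0.0], [-0.0, 0.0, -1.0]]
force: [-1.2, 0.4, -7.1]
opening: 0.295
finger_force: 59.4
```

```bash
python3 knob.py w6
```

```text
[0.5123 0.2095 0.185 ] [-1.23  0.43 -7.11] 0.29488411513326185 12.6167
knob 5239 [[0.4981, 0.1843, 0.1937], [0.5051, 0.2088, 0.2099], [0.52, 0.2336, 0.2148]]
sphere [0.5118647  0.20894935 0.19735749] 0.019040518138666734
finger -1 5319 [[-0.017, -0.05, -0.06], [-0.0107, -0.0474, -0.0597], [0.0053, -0.0362, -0.0555], [0.0166, -0.0303, 0.0244], [0.02, -0.03, 0.03]]
finger 1 4968 [[-0.0174, 0.03, -0.06], [-0.0107, 0.0304, -0.0597], [0.0049, 0.0355, -0.0557], [0.0158, 0.0465, 0.0249], [0.02, 0.049, 0.0299]]
```

Lifting 0.7 kg cleanly (-7 N). Raise 10 cm more, then traverse.

Call:
arm_command(steps=[0, 0, -0.5, 0, 0, 0, 0, 0, -1, 0, 0, 0, 0, 0, -1.3, 0, 0, 0, 0, 0, -1.5, 0, 0, 0, 0, 0, -1.5, 0, 0, 0, 0, 0, -1.5, 0, 0, 0, 0, 0, -1.3, 0, 0, 0, 0, 0, -0.9, 0, 0, 0, 0, 0, -0.5, 0, 0, 0, 0, 0, 0, 0, 0, 0])

```text
t: 13.5
eef_pos: [0.5126, 0.2096, 0.2859]
tcp_rot: [[-1.0, -0.0, 0.001], [-0.0, 1.0, 0.001], [-0.001, 0.001, -1.0]]
force: [-0.4, 0.3, -7.0]
opening: 0.3
finger_force: 59.7
```

Call:
arm_command(steps=[0, -0.5, 0, 0, 0, 0, 0, -1, 0, 0, 0, 0, 0, -1.5, 0, 0, 0, 0, 0, -2, 0, 0, 0, 0, 0, -2, 0, 0, 0, 0, 0, -2, 0, 0, 0, 0, 0, -2, 0, 0, 0, 0, 0, -2, 0, 0, 0, 0, 0, -2, 0, 0, 0, 0, 0, -2, 0, 0, 0, 0])

```text
t: 14.33
eef_pos: [0.5115, 0.0376, 0.2841]
tcp_rot: [[-1.0, 0.0, -0.001], [0.0, 1.0, -0.0], [0.001, -0.0, -1.0]]
force: [-0.1, 0.8, -7.0]
opening: 0.298
finger_force: 59.7
```

Call:
arm_command(steps=[0, -2, 0, 0, 0, 0, 0, -2, 0, 0, 0, 0, 0, -2, 0, 0, 0, 0, 0, -2, 0, 0, 0, 0, 0, -2, 0, 0, 0, 0, 0, -2, 0, 0, 0, 0, 0, -2, 0, 0, 0, 0, 0, -1.5, 0, 0, 0, 0, 0, -1, 0, 0, 0, 0, 0, -0.5, 0, 0, 0, 0])

```text
t: 15.17
eef_pos: [0.5116, -0.1321, 0.2842]
tcp_rot: [[-1.0, 0.001, -0.001], [0.001, 1.0, -0.0], [0.001, -0.0, -1.0]]
force: [1.1, 0.6, -7.7]
opening: 0.294
finger_force: 59.8
```

```bash
cat > place.py <<'E'
from h import *
import sys
s=ctrl.read_state();print(np.round(s["eef_pos"],4),np.round(s["force"],2),np.round(s["wrist_torque"],3),s["opening"],s["t"])
def rect(X):
    r=cv2.minAreaRect((X[:,:2]*1000).astype(np.float32));return np.round(r[0],1),np.round(r[1],1),round(r[2],1)
p=cam("wrist");P=cloud(p);V=p["depth"]>0;cv2.imwrite(f"pics/{sys.argv[1]}.png",p["image"])
for l in("mat","cloche"):
  for r in ctrl.trace(p,l)[:1]:
    m=r["mask"]&V
    if l=="mat": m&=(P[...,2]>-.004)&(P[...,2]<.012)
    X=P[m];print(l,round(r["p"],2),m.sum(),rect(X),np.round(np.percentile(X,[1,50,99],0),3).tolist())
E
python3 place.py w7
```

```text
[ 0.5116 -0.1321  0.2842] [ 1.15  0.63 -7.75] [ 0.04  -0.055  0.08 ] 0.29397338211800905 15.1667
mat 0.74 5097 (array([ 472.5, -136.1]), array([ 99.5, 179.2]), 3.9) [[0.42, -0.225, 0.001], [0.441, -0.13, 0.004], [0.513, -0.051, 0.006]]
cloche 0.68 29226 (array([ 600. , -134.5]), array([302.7, 204. ]), 1.7) [[0.449, -0.195, 0.004], [0.487, -0.133, 0.262], [0.522, -0.073, 0.314]]
```

View pics/w7.png

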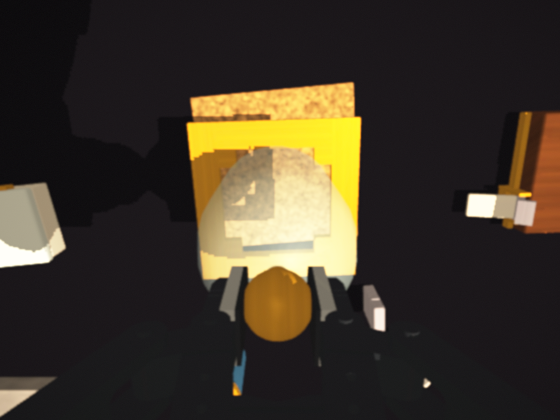

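The cloche hangs upright over the mat: foot edge at row ~120, mat edge at row ~90, turned about 3.5°. I align and lower.

Call:
arm_command(steps=[0, 0.1, 1, 0, 0, -1.2, 0, 0, 1.5, 0, 0, -1.2, 0, 0, 2, 0, 0, -1.1, 0, 0, 2, 0, 0, 0, 0, 0, 2, 0, 0, 0, 0, 0, 2, 0, 0, 0, 0, 0, 1.5, 0, 0, 0, 0, 0, 1, 0, 0, 0, 0, 0, 0.6, 0, 0, 0, 0, 0, 0, 0, 0, 0])

```text
t: 16.15
eef_pos: [0.5119, -0.129, 0.1479]
tcp_rot: [[-0.998, -0.062, -0.001], [-0.062, 0.998, 0.0], [0.001, 0.0, -1.0]]
force: [-0.8, -0.2, -7.5]
opening: 0.295
finger_force: 59.7
```

Call:
arm_command(steps=[0, 0, 0.2, 0, 0, 0, 0, 0, 0.1, 0, 0, 0, 0, 0, 0.1, 0, 0, 0, 0, 0, 0.1, 0, 0, 0, 0, 0, 0, 0, 0, 0])

```text
t: 16.57
eef_pos: [0.5124, -0.1297, 0.1439]
tcp_rot: [[-0.998, -0.061, 0.0], [-0.061, 0.998, -0.0], [-0.0, -0.0, -1.0]]
force: [-0.4, -0.7, -7.9]
opening: 0.296
finger_force: 59.7
```

Call:
arm_command(steps=[0.1, -0.1, 0.1, 0, 0, 0, 0, 0, 0.1, 0, 0, 0, 0, 0, 0.1, 0, 0, 0, 0, 0, 0, 0, 0, 0])

```text
t: 16.9
eef_pos: [0.5112, -0.1307, 0.1405]
tcp_rot: [[-0.998, -0.061, -0.0], [-0.061, 0.998, 0.0], [0.0, 0.0, -1.0]]
force: [-0.9, -0.4, -7.4]
opening: 0.289
finger_force: 59.8
```

Call:
arm_command(steps=[0, 0, 0.1, 0, 0, 0, 0, 0, 0, 0, 0, 0])

```text
t: 17.07
eef_pos: [0.5113, -0.1306, 0.1395]
tcp_rot: [[-0.998, -0.061, -0.0], [-0.061, 0.998, 0.0], [0.0, 0.0, -1.0]]
force: [0.9, -0.0, -7.6]
opening: 0.297
finger_force: 59.8
```

Call:
arm_command(steps=[0, 0, 0.05, 0, 0, 0, 0, 0, 0, 0, 0, 0])

```text
t: 17.23
eef_pos: [0.5114, -0.1308, 0.1395]
tcp_rot: [[-0.998, -0.061, 0.0], [-0.061, 0.998, -0.0], [-0.0, -0.0, -1.0]]
force: [-1.7, -1.6, -4.5]
opening: 0.297
finger_force: 60.3
```

Touching down (weight falling). A touch more, then release.

Call:
arm_command(steps=[0, 0, 0.05, 0, 0, 0, 0, 0, 0, 0, 0, 0, 0, 0, 0, 0, 0, 0])

```text
t: 17.48
eef_pos: [0.5115, -0.1311, 0.1393]
tcp_rot: [[-0.998, -0.061, 0.001], [-0.061, 0.998, -0.001], [-0.001, -0.001, -1.0]]
force: [-3.9, -3.1, 3.9]
opening: 0.297
finger_force: 60.9
```

Call:
arm_command(steps=[0, 0, 0, 0, 0, 0, 0, 0, 0, 0, 0, 0, 0, 0, 0, 0, 0, 0, 0, 0, 0, 0, 0, 0, 0, 0, 0, 0, 0, 0, 0, 0, 0, 0, 0, 0, 0, 0, 0, 0, 0, 0, 0, 0, 0, 0, 0, 0], grip=0)

```text
t: 18.15
eef_pos: [0.5114, -0.1306, 0.1387]
tcp_rot: [[-0.998, -0.061, 0.0], [-0.061, 0.998, -0.0], [-0.0, -0.0, -1.0]]
force: [-0.5, -0.9, 0.0]
opening: 1.0
finger_force: 0.0
```

Call:
arm_command(steps=[0, 0, -1, 0, 0, 0, 0, 0, -2, 0, 0, 0, 0, 0, -3, 0, 0, 0, 0, 0, -3, 0, 0, 0, 0, 0, -3, 0, 0, 0, 0, 0, -2, 0, 0, 0, 0, 0, -1, 0, 0, 0, 0, 0, 0, 0, 0, 0])

```text
t: 18.82
eef_pos: [0.5122, -0.1309, 0.2917]
tcp_rot: [[-0.998, -0.061, 0.004], [-0.061, 0.998, -0.001], [-0.004, -0.001, -1.0]]
force: [0.7, -0.1, -0.6]
opening: 1.0
finger_force: 0.0
```

```bash
python3 place.py w8
python3 - <<'E'
from h import *
p=cam("top");P=cloud(p);V=p["depth"]>0
for l in ["rocker","cloche","mat","sphere_center","ring_dish","lighter","pearl_box","diffuser","candle","bud_vase"]:
    r=ctrl.trace(p,l)
    if r: X=P[r[0]["mask"]&V];print(l,round(r[0]["p"],2),np.round(r[0]["pixel"]),np.round(np.percentile(X,[2,50,98],0),3).tolist())
    else: print(l,"none")
E
```

```text
[ 0.5122 -0.1309  0.2917] [ 0.7  -0.1  -0.62] [-0.03   0.001 -0.009] 0.9997003440335542 18.8167
mat 0.89 11185 (array([ 515. , -131.7]), array([182.2, 182.9]), 5.2) [[0.421, -0.224, 0.002], [0.492, -0.133, 0.004], [0.605, -0.04, 0.006]]
cloche 0.74 11610 (array([ 512.2, -132.8]), array([127. , 125.6]), 5.4) [[0.448, -0.195, 0.01], [0.494, -0.133, 0.115], [0.57, -0.07, 0.169]]
rocker 0.61 [244. 241.] [[0.536, 0.091, 0.018], [0.548, 0.116, 0.027], [0.562, 0.14, 0.059]]
cloche 0.57 [329. 264.] [[0.447, -0.166, 0.006], [0.488, -0.106, 0.014], [0.569, -0.068, 0.133]]
mat 0.97 [310. 251.] [[0.42, -0.169, -0.0], [0.515, -0.079, 0.004], [0.598, -0.041, 0.009]]
sphere_center 0.76 [206. 255.] [[0.491, 0.189, 0.064], [0.509, 0.208, 0.078], [0.53, 0.228, 0.087]]
ring_dish 0.79 [271. 160.] [[0.733, -0.006, 0.001], [0.777, 0.037, 0.008], [0.815, 0.078, 0.024]]
lighter 0.52 [290. 190.] [[0.662, -0.017, 0.033], [0.678, -0.012, 0.056], [0.695, -0.006, 0.06]]
pearl_box none
diffuser 0.88 [167. 189.] [[0.668, 0.298, -0.001], [0.689, 0.317, 0.074], [0.723, 0.352, 0.112]]
candle 0.9 [359. 160.] [[0.735, -0.244, 0.001], [0.763, -0.206, 0.084], [0.805, -0.176, 0.089]]
bud_vase 0.85 [119. 270.] [[0.435, 0.415, -0.001], [0.467, 0.436, 0.062], [0.499, 0.468, 0.106]]
```

View pics/w8.png

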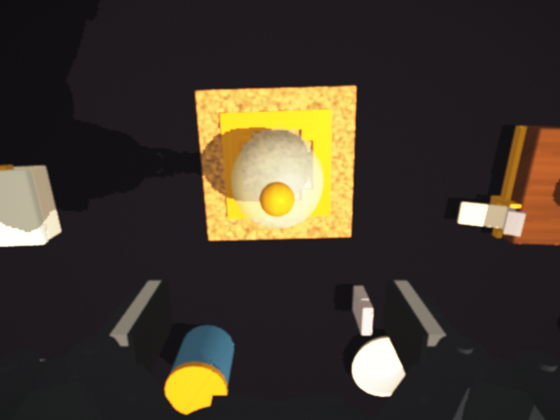

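The cloche stands upright in the middle of the mat (275,165), within about 3 mm. The catch at (485,215) is open, the sphere is on its seat, and the visible bystanders are unmoved. I'm handing in.

```bash
python3 -c "
from bench import ctrl
print(ctrl.close_job())"
```

```text
the job is handed in; nothing more can be done
None
```

The job is handed in: the catch is snapped open, the cloche stands upright within about 3 mm of the mat's centre, and the sphere is on its seat; the other things measured unmoved, except the pearl box, which was not re-measured (hidden in the last top view).

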